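Pack the kitchen tool case on the counter

TASK

Pack the green tool case: the red bottle opener, the aluminium nutcracker and the blue dial thermometer must each be pressed fully home, flat and level, in its own shaped cutout of the dark insert, past the springy rubber lips that hold it up. The nutcracker has been left lying across the insert, the opener is somewhere on the counter, and the thermometer already stands half-way in its cutout. Leave the jug, jar, mug, tin, shaker, bowl and spoon standing where they are.

Things in the scene. Friction and masses are not known exactly. Their poses are not given: they have to be found in the camera images.
- case: Open green case with a flat dark insert, fixed, 168 mm (x) by 208 mm (y); origin: centre of its underside, z up. The deck (insert and rim top) is 26 mm above it. Cutouts run along its x, heads to +x, at y = -60 mm (thermometer), 0 (opener), +60 mm (nutcracker); their floors are 17 mm below the deck. Mouths have a 4 mm 45-degree chamfer. The insert is slippery.
- opener_seat (a point): Floor point of the opener's cutout, where the opener's origin lies when fully home; axes as the case. Every cutout has its tool's outline plus 1.5 mm each side and 1 mm at each end, and a spring-loaded black rubber lip in each end wall. A tool let go in the mouth rests on its two lips, underside about 8 mm below the deck, 12 mm of it standing out.
- nutcracker_seat (a point): Floor point of the nutcracker's cutout, where the nutcracker's origin lies when fully home; axes as the case. In every cutout a downward press of 5 to 15 N, midway between the ends (at the tool's origin), pushes the tool past the lips to the floor; its top then stands 3 mm above the deck, too little to grasp.
- thermometer_seat (a point): Point on the floor of the thermometer's cutout where the thermometer's origin lies when fully home; axes as the case.
- opener: Bottle opener lying flat, 116 mm long, 20 mm thick, about 90 g. Red handle 18 mm wide from x = -58 to +22 mm, steel head 36 mm wide from x = 22 to 58 mm. Origin: mid-length, on the underside; x along it towards the head, z up. It fits only with its head to the case's +x. It starts on the open counter.
- nutcracker: Aluminium nutcracker lying flat, 112 mm long, 20 mm thick, about 150 g. Two parallel legs together 30 mm wide from x = -56 to +30 mm, head 44 mm wide from x = 30 to 56 mm. Origin: mid-length, on the underside; x along it towards the head, z up. It fits only with its head to the case's +x. It starts lying on the case's deck, across the opener's and its own cutout.
- thermometer: Dial thermometer, 120 mm long, 20 mm thick, about 80 g. Blue stem sheath 16 mm wide from x = -60 to +18 mm, round steel dial 44 mm across centred at x = +38 mm. Origin: mid-length, on the underside; x along it towards the dial, z up. It starts resting on the lips of its own cutout, standing 12 mm out of the deck.
- jug: Yellow plastic jug, 180 mm tall, 112 mm across, handle to its +y reaching 100 mm from its axis. Origin: centre of underside. Bystander.
- jar: Glass storage jar with steel lid, 145 mm tall, 94 mm across. Origin: centre of underside. Bystander.
- mug: Blue mug, 90 mm tall, 72 mm across, handle to its +y reaching about 70 mm from its axis. Origin: centre of underside. Bystander.
- tin: Red spice tin, 74 mm tall, 55 mm across. Origin: centre of underside. Bystander.
- shaker: Clear salt shaker with steel cap, 78 mm tall, 44 mm across. Origin: centre of underside. Bystander.
- bowl: White bowl, 45 mm tall, 100 mm across. Origin: centre of underside. Bystander.
- spoon: Wooden spoon lying flat, 220 mm long along its x. Origin on its underside. Bystander.
Things that resemble listed ones, but are neither listed nor needed, are in the scene too. Several things look just like the opener: the one meant starts nearest to the robot's base.

How it is judged:
By the outcome, as a careful person would: the job done as asked, in the order asked, and still so for the second after the job is handed in, with the robot touching nothing.
It also fails if it takes over 64 s, if anything falls off the work surface, if the arm or the gripper's body presses on something with over 40 N, if the wrist force passes 120 N, or if a joint passes its speed limit or range.

ROBOT

A 6-joint arm with a two-finger parallel gripper is mounted at the origin on the work surface. World frame = base frame: x ahead of the robot, y to its left, z up, the work surface at z = 0. Lengths are in m, angles in rad, forces in N, time in s.
With the tool pointing down it reaches from about 0.325 to 0.775 m from the base axis. Payload 9.3 kg.
Tool frame: the origin (TCP) lies midway between the tips of the shut fingers; the grasp point (between the pads) lies 19 mm behind it (hold_point_z is the z of the grasp point in the tool frame, in m); z points along the fingers, x is the direction in which the jaws open and shut, and the axes are right-handed (so a half turn about z gives the same grasp; the last joint's range is limited). The gripper opens to 85 mm and grips with 20 to 120 N. Pads are 22 mm wide; open, the fingers measure 114 mm over their backs; the gripper's body (76 mm by 85 mm) begins 54 mm behind the grasp point. The pads swing forward as they close: fully open they stand 13 mm farther back than shut.
Start: joints at [0.961, 0.259, 0.021, 1.334, 0, 1.418], TCP at [0.243, 0.494, 0.231] pointing down, gripper open.
Joint ranges: [-3.04, 3.04], [-0.91, 1.82], [-1.04, 1.36], [-1.92, 1.95], [-1.52, 1.45], [-3.14, 3.14]. Speed limits (rad/s): [2.22, 2.22, 2.79, 3.14, 3.14, 3.14].

INTERFACE

Orientations are given as a 3x3 rotation matrix whose columns are the frame's x, y, z axes.
In Python, from rig import sense, capture, job_done, hold_point_z gives the robot as it stands.
- The arm moves only by the shell command python3 -m inch 'ROWS' [OPENING]. ROWS is JSON, a list that holds one entry, the list of rows, each a list of 6 numbers: the shift along the world's x, y, z in mm, then the turn, a rotation vector about the world's x, y, z in degrees. A call has 1 to 5 rows; each row is the pose to reach, as a shift and turn from the pose commanded when the call began; what a row does not reach only later rows make up. A row lasts 1/8 s, in which the tool goes at most 62.5 mm and 10.7 degrees, less where a joint would pass 70% of its speed; a pose out of reach is approached as far as the arm can. A call with a gripper value outside its range is refused whole. OPENING is the closure, from 0 (fully open) to 1 (shut), set as the call begins (- or left out, the last holds). The fingers move at their own pace and stop on an object; the grip force is fixed at half the most. Time passes only in rows, so rows that repeat a pose let the fingers close. It gives the time, the measured TCP pose, the force and the opening at its end, in the units of the state.
- sense(): the state, without advancing time (a new reading comes with each control period).
- capture(name): name is "scene" or "top" or "wrist"; returns a dict with "pixels" (400x640x3 uint8, blue, green, red), "camera_matrix" (3x3 intrinsics, pixels), "distortion" ([k1, k2, p1, p2, k3] as OpenCV has them; the pictures are not rectified), "cam_to_world" (4x4, takes a point from camera to world coordinates). Camera axes: x right, y down, z forward; pixel columns grow to the right and rows downward; lengths in m; the calibration is good to about 2 mm. A picture is of the moment at which its call begins. There is no depth.
- job_done(): hands the job in, once; it reports no verdict.
The state is a dict: "time": time; "qpos": joint angles; "joint_velocities": joint speeds; "joint_torque": joint torques, N m; "tcp_pos": TCP position; "tool_rot": TCP orientation; "wrist_force": force on the tool from outside, world axes, zero at the start; "ft_torque": the same for the moment, N m; "grip_width": finger opening in m.
Only numpy, scipy, OpenCV 4.12 (cv2) and the standard library are available. Lean on these libraries where they do the work, as an engineer would, in place of code of your own. Each camera call takes 0.05 s, during which the arm holds its last target. There are 200 camera calls.

## Working session

There is one attempt and no reset: what is moved stays moved. The work goes in short steps, Python scripts to look and compute and a shell command to move; the robot and the scene stay as the last step left them, time stands still between calls to the robot, and variables do not carry over. Pictures are saved under pics/ and viewed, about 8 in all and at most 12, crops included, and the job is handed in when it is done.

```bash
mkdir -p pics; cat > h.py <<'E'
import numpy as np, cv2
from rig import sense, capture, job_done, hold_point_z
def snap(n,f):
    c=capture(n); cv2.imwrite(f'pics/{f}.png',c['pixels']); np.save(f'pics/{f}.npy',c,allow_pickle=True); return c
def load(f): return np.load(f'pics/{f}.npy',allow_pickle=True).item()
def ray(c,uv,z):
    uv=np.array(uv,float).reshape(-1,1,2)
    p=cv2.undistortPoints(uv,np.array(c['camera_matrix']),np.array(c['distortion'])).reshape(-1,2)
    T=np.array(c['cam_to_world']); d=np.c_[p,np.ones(len(p))]@T[:3,:3].T
    return T[:3,3]+d*((z-T[2,3])/d[:,2])[:,None]
def proj(c,P):
    T=np.linalg.inv(np.array(c['cam_to_world']))
    return cv2.projectPoints(np.array(P,float).reshape(-1,3),cv2.Rodrigues(T[:3,:3])[0],T[:3,3],np.array(c['camera_matrix']),np.array(c['distortion']))[0].reshape(-1,2)
E
python3 - <<'E'
from h import *
for n in ('top','scene'):
    c=snap(n,n+'0'); print(n,np.round(c['cam_to_world'],3).tolist(),np.round(c['camera_matrix'],1).tolist())
s=sense(); print(s['tcp_pos'],np.round(s['tool_rot'],3).tolist(),s['grip_width'],s['time'],hold_point_z, s['wrist_force'])
E
```

```text
top [[0.016, -0.978, 0.21, 0.326], [-1.0, -0.015, 0.009, -0.023], [-0.006, -0.21, -0.978, 1.189], [0.0, 0.0, 0.0, 1.0]] [[429.2, 0.0, 315.7], [0.0, 429.2, 200.7], [0.0, 0.0, 1.0]]
scene [[-0.499, 0.64, -0.585, 1.389], [0.867, 0.372, -0.332, 0.454], [0.006, -0.672, -0.74, 1.062], [0.0, 0.0, 0.0, 1.0]] [[499.7, 0.0, 321.0], [0.0, 499.7, 197.2], [0.0, 0.0, 1.0]]
[0.24244377 0.49339872 0.23071373] [[0.441, 0.897, -0.001], [0.897, -0.441, -0.001], [-0.001, -0.0, -1.0]] 0.08519254994815631 0.1 -0.0187 [0.64964596 0.19825996 0.18818523]
```

View pics/top0.png

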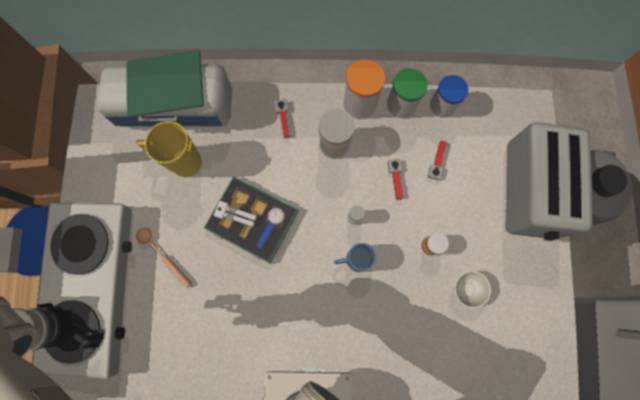

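View pics/scene0.png

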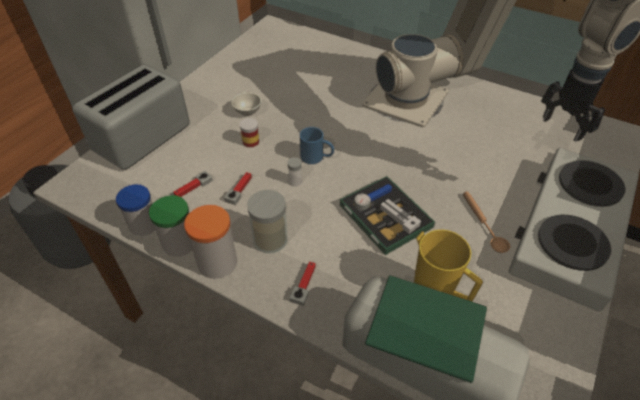

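```bash
python3 - <<'E'
from h import *
c=load('top0'); im=c['pixels'].astype(int)
b,g,r=im[...,0],im[...,1],im[...,2]
m=((r>110)&(g<70)&(b<70)).astype(np.uint8)
n,l,s,ce=cv2.connectedComponentsWithStats(m)
for i in range(1,n):
    if s[i,4]>25:
        p=ray(c,ce[i],.02)[0]; print('red',ce[i].round(1),s[i,4],p.round(3),np.hypot(*p[:2]).round(3))
a=c['pixels'][165:275,190:310]; b=c['pixels'][130:220,370:470]
A=cv2.resize(a,None,fx=5,fy=5,interpolation=cv2.INTER_CUBIC)
cv2.imwrite('pics/caseA.png',A)
e=load('scene0')['pixels']; 
cv2.imwrite('pics/caseB.png',cv2.resize(e[165:265,330:450],None,fx=6,fy=6,interpolation=cv2.INTER_CUBIC))
cv2.imwrite('pics/op.png',cv2.resize(b,None,fx=6,fy=6,interpolation=cv2.INTER_CUBIC))
E
```

```text
red [284.3 123.7] 107 [0.804 0.083 0.02 ] 0.809
red [439.9 153. ] 122 [ 0.723 -0.368  0.02 ] 0.811
red [397.2 185.1] 133 [ 0.625 -0.241  0.02 ] 0.67
```

View pics/caseA.png

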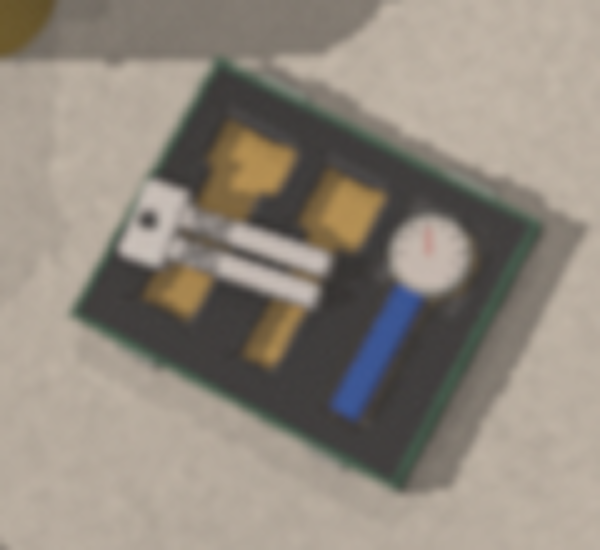

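View pics/op.png

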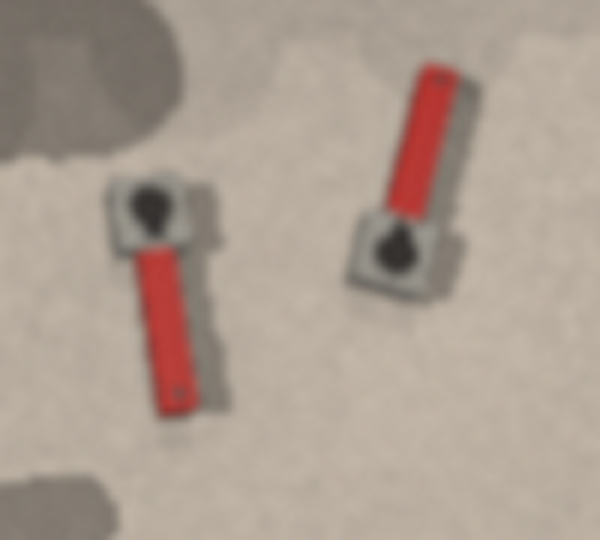

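```bash
cat >> h.py <<'E'
def comps(m,lo=25):
    n,l,s,ce=cv2.connectedComponentsWithStats(m.astype(np.uint8))
    return [(l==i) for i in np.argsort(-s[1:,4])+1 if s[i,4]>=lo]
def rect(c,mask,z):
    ct=max(cv2.findContours(mask.astype(np.uint8),cv2.RETR_EXTERNAL,cv2.CHAIN_APPROX_NONE)[0],key=cv2.contourArea)
    P=ray(c,ct.reshape(-1,2),z)[:,:2]; r=cv2.minAreaRect((P*1000).astype(np.float32))
    return np.round(r[0],1),np.round(r[1],1),round(r[2],1)
E
python3 - <<'E'
from h import *
c=load('top0')
q=np.array([[220,60],[540,228],[405,490],[75,315]])/5+[190-.4,165-.4]
P=ray(c,q,.026)[:,:2]*1000; print('corners',P.round(0).tolist(),P.mean(0),[np.linalg.norm(P[i]-P[i-1]).round(0) for i in range(4)])
x=P[0]-P[3]+P[1]-P[2]; print('yaw',np.degrees(np.arctan2(x[1],x[0])))
q=np.array([[152,210],[175,395],[148,178],[178,415]])/6+[370,130]
print('op',(ray(c,q,.02)*1000).round(0).tolist())
q=np.array([[153,222],[325,281],[139,217]])/5+[190,165]
print('nut head c, leg end, head end',(ray(c,q,.046)*1000).round(0).tolist())
q=np.array([[430,252],[347,412]])/5+[190,165]
print('th dial, tail',(ray(c,q,.038)*1000).round(0).tolist())
for n,uv,z in [('jug top',(168,143),.18),('jar',(337,127),.145),('mug',(361,257),.09),('shaker',(356,213),.078),('tin',(438,244),.074)]:
    print(n,(ray(c,uv,z)*1000).round(0))
E
```

```text
corners [[641.0, 220.0], [548.0, 37.0], [403.0, 106.0], [495.0, 293.0]] [521.57401728 163.89556576] [np.float64(164.0), np.float64(206.0), np.float64(161.0), np.float64(208.0)]
yaw -25.97840564893306
op [[684.0, -238.0, 20.0], [594.0, -246.0, 20.0], [700.0, -236.0, 20.0], [584.0, -247.0, 20.0]]
nut head c, leg end, head end [[543.0, 246.0, 46.0], [512.0, 150.0, 46.0], [545.0, 254.0, 46.0]]
th dial, tail [[530.0, 95.0, 38.0], [442.0, 137.0, 38.0]]
jug top [[685. 361. 180.]]
jar [[746. -66. 145.]]
mug [[ 416. -131.   90.]]
shaker [[ 533. -120.   78.]]
tin [[ 454. -336.   74.]]
```

```bash
python3 -m inch '[[[40,-55,20,0,0,0],[80,-100,40,0,0,0],[120,-145,60,0,0,0],[160,-190,80,0,0,0],[200,-240,100,0,0,0]]]' 0; python3 -m inch '[[[35,-45,0,0,0,0],[70,-85,0,0,0,0],[70,-85,0,0,0,0]]]'; python3 - <<'E'
from h import *
c=snap('wrist','w1');print(np.round(c['cam_to_world'],3).tolist(),np.round(c['camera_matrix'],1).tolist())
E
```

```text
time: 0.72
tcp_pos: [0.4341, 0.2636, 0.327]
tool_rot: [[0.441, 0.898, -0.0], [0.898, -0.441, -0.0], [-0.0, -0.0, -1.0]]
wrist_force: [0.3, 0.2, 0.5]
grip_width: 0.0855
time: 1.1
tcp_pos: [0.505, 0.1776, 0.3253]
tool_rot: [[0.445, 0.895, -0.002], [0.895, -0.445, -0.001], [-0.001, -0.001, -1.0]]
wrist_force: [0.4, -0.4, -0.2]
grip_width: 0.0854
[[0.444, 0.861, 0.247, 0.442], [0.896, -0.427, -0.125, 0.209], [-0.002, 0.276, -0.961, 0.468], [0.0, 0.0, 0.0, 1.0]] [[310.8, 0.0, 320.5], [0.0, 310.8, 198.4], [0.0, 0.0, 1.0]]
```

View pics/w1.png

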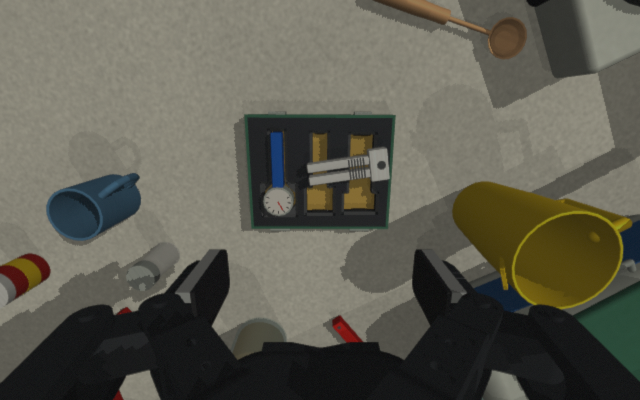

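```bash
cat >> h.py <<'E'
def case_est(c,roi,plot=None):
    im=c['pixels'].astype(int); b,g,r=im[...,0],im[...,1],im[...,2]
    u0,v0,u1,v1=roi; R=np.zeros(b.shape,bool); R[v0:v1,u0:u1]=1
    gm=(g-r>14)&(g-b>4)&R
    out=[]
    for nm,m in (('green',gm),('dark',(np.max(im,2)<75)&(g-r<14)&R)):
        C=comps(m)
        if not C: continue
        m=C[0]; v,u=np.nonzero(m)
        P=(ray(c,np.c_[u,v],.026)[:,:2]*1000).astype(np.float32)
        rr=cv2.minAreaRect(P); out.append((nm,len(u),np.round(rr[0],1),np.round(rr[1],1),round(rr[2],1)))
    return out
def box(c,m,z):
    v,u=np.nonzero(m); rr=cv2.minAreaRect((ray(c,np.c_[u,v],z)[:,:2]*1000).astype(np.float32))
    return np.round(rr[0],1),np.round(rr[1],1),round(rr[2],1)
def case_T(x,y,yaw,p):
    a=np.radians(yaw); R=np.array([[np.cos(a),-np.sin(a)],[np.sin(a),np.cos(a)]]); return np.array(p)@R.T+[x,y]
E
python3 - <<'E'
from h import *
for f,roi in (('top0',(195,165,310,275)),('w1',(235,105,405,240)),('scene0',(330,165,450,262))):
    c=load(f); print(f,*case_est(c,roi),sep='\n  ')
    im=c['pixels'].astype(int); b,g,r=im[...,0],im[...,1],im[...,2]
    R=np.zeros(b.shape,bool); R[roi[1]:roi[3],roi[0]:roi[2]]=1
    for nm,m,z in (('blue',(b-r>40)&R,.038),('bright',(np.min(im,2)>125)&(r-b<25)&R,.046)):
        for k in comps(m)[:3]: print('  ',nm,k.sum(),*box(c,k,z))
E
```

```text
top0
  ('green', 55, array([496.2,  66.2]), array([  3.9, 120.3]), 63.7)
  ('dark', 2106, array([523.1, 166.7]), array([197.3, 157. ]), 63.4)
   blue 172 [476.1 123. ] [16.8 74.9] 63.0
   bright 2575 [516.9 159.3] [301.6 312.8] 4.1
   bright 157 [528.4  96.6] [41.3 38. ] 1.8
   bright 97 [514.6 187.7] [64.6 11.2] 72.6
w1
  ('green', 1429, array([521.6, 166.8]), array([208. , 167.6]), 63.5)
  ('dark', 9429, array([522.3, 166.6]), array([200.1, 158.9]), 63.6)
   blue 663 [475.5 123.9] [16.7 76.9] 63.6
   bright 440 [542.4 248.2] [23.3 41.6] 72.1
   bright 367 [527.5  98.6] [34.  34.5] 60.8
   bright 268 [512.1 184.2] [54.4  9.2] 71.9
scene0
  ('green', 187, array([573.3, 261. ]), array([ 35.2, 163.1]), 55.0)
  ('dark', 2154, array([531.5, 169.4]), array([214.1, 178.7]), 63.6)
   blue 151 [477.9 128. ] [22.6 72.9] 63.2
   bright 109 [542.2 246.7] [32.1 40.4] 72.8
   bright 44 [529.1 178.5] [50.  8.] 72.4
   bright 38 [511.7 183.7] [49.7  7.6] 71.1
```

```bash
python3 -m inch '[[[5,6,-40,0,0,10],[10,12,-80,0,0,20],[15,18,-120,0,0,30],[20,24,-160,0,0,40],[24,30,-200,0,0,50]]]' 0.3; python3 -m inch '[[[0,0,-10,0,0,10],[0,0,-20,0,0,20],[0,0,-30,0,0,30],[0,0,-35,0,0,40],[0,0,-35,0,0,48.5]]]'; python3 -m inch '[[[0,0,0,0,0,0],[0,0,0,0,0,0]]]'; python3 - <<'E'
from h import *
c=snap('wrist','w2');print(np.round(c['cam_to_world'],3).tolist()); s=sense();print(s['tcp_pos'],np.degrees(np.arctan2(s['tool_rot'][1][0],s['tool_rot'][0][0])))
E
```

```text
time: 1.78
tcp_pos: [0.5262, 0.2117, 0.1255]
tool_rot: [[-0.411, 0.912, 0.0], [0.912, 0.411, 0.0], [0.0, 0.0, -1.0]]
wrist_force: [1.4, 0.7, -0.7]
grip_width: 0.06
time: 2.4
tcp_pos: [0.5258, 0.2115, 0.0912]
tool_rot: [[-0.955, 0.297, -0.001], [0.297, 0.955, -0.0], [0.001, -0.0, -1.0]]
wrist_force: [0.1, 0.4, 0.1]
grip_width: 0.0597
time: 2.65
tcp_pos: [0.5267, 0.2109, 0.0918]
tool_rot: [[-0.952, 0.306, 0.0], [0.306, 0.952, 0.0], [-0.0, 0.0, -1.0]]
wrist_force: [-0.5, 0.1, 0.4]
grip_width: 0.0597
[[-0.952, 0.293, 0.084, 0.505], [0.305, 0.915, 0.264, 0.144], [0.0, 0.277, -0.961, 0.234], [0.0, 0.0, 0.0, 1.0]]
[0.52684042 0.21075002 0.09171428] 162.21574620896635
```

View pics/w2.png

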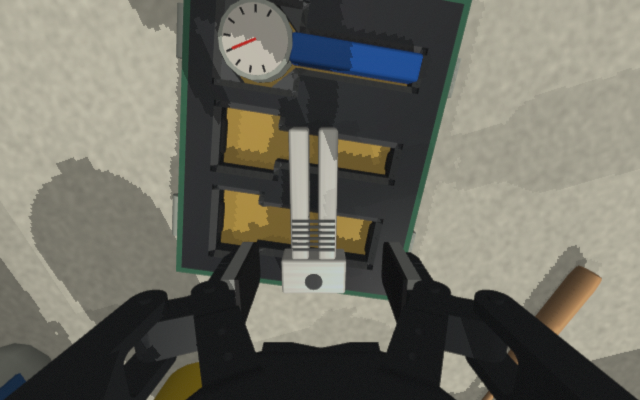

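```bash
python3 - <<'E'
from h import *
c=load('w2')
for uv in ([314,128],[314,283],[314,292],[290,128],[337,128],[283,262],[346,262],[283,293],[346,292]): print(uv,(ray(c,uv,.046)*1000).round(1))
print(proj(c,[[.5268,.2107,.0917],[.5268,.2107,.046]]))
im=c['pixels'].astype(int); R=np.zeros(im.shape[:2],bool); R[120:300,270:360]=1
for k in comps((np.min(im,2)>110)&R)[:4]: print(k.sum(),*box(c,k,.046))
E
```

```text
[314, 128] [[511.6 153.5  46. ]]
[314, 283] [[543.8 252.1  46. ]]
[314, 292] [[545.9 258.8  46. ]]
[290, 128] [[525.1 149.2  46. ]]
[337, 128] [[498.6 157.7  46. ]]
[283, 262] [[558.6 230.6  46. ]]
[346, 262] [[518.4 243.5  46. ]]
[283, 293] [[566.6 253.   46. ]]
[346, 292] [[524.9 265.5  46. ]]
[[318.7152031  253.49857225]
 [319.07335368 221.78243746]]
4727 [529.8 209.4] [115.1  62. ] 72.2
1656 [529.5 178.1] [56.6 11.4] 72.0
51 [540.4 211.6] [ 1.4 11.1] 72.2
51 [541.8 215.5] [ 1.4 11.1] 72.2
```

```bash
python3 -m inch '[[[2,-4,-30,0,0,0],[2,-4,-55.5,0,0,0],[2,-4,-55.5,0,0,0],[2,-4,-55.5,0,0,0]]]'; python3 -m inch '[[[0,0,0,0,0,0],[0,0,0,0,0,0],[0,0,0,0,0,0],[0,0,0,0,0,0]]]' 1;  python3 -m inch '[[[0,0,20,0,0,0],[0,0,40,0,0,0],[0,0,40,0,0,0]]]'; python3 - <<'E'
from h import *
c=snap('wrist','w3'); s=sense();print(s['tcp_pos'],s['grip_width'],np.degrees(np.arctan2(s['tool_rot'][1][0],s['tool_rot'][0][0])))
E
```

```text
time: 3.2
tcp_pos: [0.5295, 0.2065, 0.0369]
tool_rot: [[-0.953, 0.304, 0.001], [0.304, 0.953, 0.0], [-0.001, 0.0, -1.0]]
wrist_force: [1.1, 0.5, 0.8]
grip_width: 0.0597
time: 3.7
tcp_pos: [0.5297, 0.2065, 0.0374]
tool_rot: [[-0.953, 0.304, 0.002], [0.304, 0.953, 0.001], [-0.002, 0.001, -1.0]]
wrist_force: [-0.9, -0.3, 6.3]
grip_width: 0.0279
time: 4.08
tcp_pos: [0.53, 0.2065, 0.0775]
tool_rot: [[-0.953, 0.304, 0.003], [0.304, 0.953, 0.001], [-0.003, 0.002, -1.0]]
wrist_force: [0.2, 0.1, -2.6]
grip_width: 0.0282
[0.52935864 0.20632873 0.07638468] 0.028206933828221686 162.32526918756665
```

View pics/w3.png

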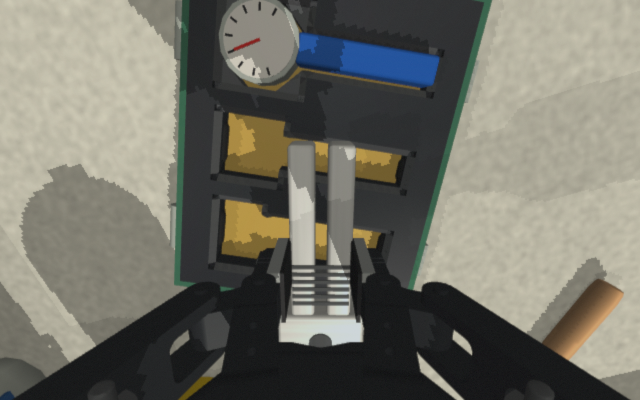

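```bash
python3 -m inch '[[[5,4,10,0,0,-10],[10,8,20,0,0,-20],[15,12,30,0,0,-30],[19,14,30,0,0,-40],[19,14,30,0,0,-50]]]'; python3 -m inch '[[[0,0,0,0,0,-10],[0,0,0,0,0,-20],[0,0,0,0,0,-30],[0,0,0,0,0,-40],[0,0,0,0,0,-48.7]]]'; python3 -m inch '[[[0,0,0,0,0,0],[0,0,0,0,0,0]]]'; python3 - <<'E'
from h import *
c=load('w3'); print('leg end rel', (ray(c,[321,143],.085)*1000).round(1))
c=snap('wrist','w4'); s=sense();print(s['tcp_pos'],s['grip_width'],np.degrees(np.arctan2(s['tool_rot'][1][0],s['tool_rot'][0][0])))
E
```

```text
time: 4.75
tcp_pos: [0.5479, 0.2203, 0.1048]
tool_rot: [[-0.375, 0.927, -0.001], [0.927, 0.375, -0.0], [0.0, -0.001, -1.0]]
wrist_force: [0.1, 0.6, -0.8]
grip_width: 0.0279
time: 5.38
tcp_pos: [0.5476, 0.2201, 0.1048]
tool_rot: [[0.449, 0.894, -0.002], [0.894, -0.449, -0.0], [-0.001, -0.001, -1.0]]
wrist_force: [-0.1, 0.3, -2.2]
grip_width: 0.0283
time: 5.62
tcp_pos: [0.5479, 0.2202, 0.1055]
tool_rot: [[0.441, 0.897, -0.001], [0.897, -0.441, -0.0], [-0.001, -0.001, -1.0]]
wrist_force: [0.3, -0.1, -2.5]
grip_width: 0.028
leg end rel [[512.1 153.3  85. ]]
[0.54796762 0.22022662 0.10561294] 0.027493863268602595 63.781694669645745
```

View pics/w4.png

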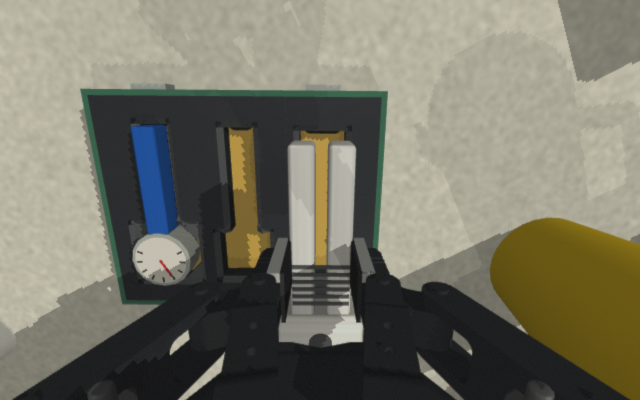

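```bash
python3 - <<'E'
from h import *
c=load('w4'); s=sense()
def toc(p): 
    a=np.radians(-26.4);R=np.array([[np.cos(a),-np.sin(a)],[np.sin(a),np.cos(a)]]);return ((np.array(p)[...,:2]*1000-[521.8,166.7])@R).round(1)
print('corners',toc(ray(c,[[82,90],[387,92]],.026)).tolist())
print('legs end',toc(ray(c,[[289,145],[356,145],[322,142]],.114)).tolist(), 'tcp',toc(s['tcp_pos']))
im=c['pixels'].astype(int);b,g,r=im[...,0],im[...,1],im[...,2]
for roi in ((60,70,420,330),):
  print(*case_est(c,roi),sep='\n')
# green edges sub-rows: back edge outer, right edge outer
gm=(g-r>14)&(g-b>4)
top=[[u,np.nonzero(gm[70:130,u])[0][0]+70-.5] for u in range(200,300,10) if gm[70:130,u].any()]
rt=[[np.nonzero(gm[v,340:420])[0][-1]+340.5,v] for v in range(110,230,10) if gm[v,340:420].any()]
lf=[[np.nonzero(gm[v,60:140])[0][0]+60-.5,v] for v in range(110,280,10) if gm[v,60:140].any()]
for n,k in (('back x',top),('right y',rt),('left y',lf)): print(n,toc(ray(c,k,.026)).tolist())
# tan edges
tan=(r-b>40)&(r>90)
for v in (150,180,210): 
    u=np.nonzero(tan[v,205:275])[0]+205; print(v,u[[0,-1]],toc(ray(c,[[u[0]-.5,v],[u[-1]+.5,v]],.009)).tolist())
E
```

```text
corners [[-83.1, -102.3], [-82.7, 104.2]]
legs end [[-56.6, 45.9], [-56.7, 74.6], [-57.9, 60.0]] tcp [-0.4 59.6]
('green', 4278, array([521.9, 166.8]), array([208.5, 168. ]), 63.5)
('dark', 41249, array([541.6, 175.9]), array([251.6, 188.3]), 63.9)
back x [[-83.7, -22.3], [-83.7, -15.6], [-83.8, -8.8], [-83.8, -2.0], [-83.8, 4.7], [-83.9, 11.5], [-83.9, 18.3], [-83.9, 25.0], [-84.0, 31.8], [-84.0, 38.5]]
right y [[-71.0, 104.6], [-64.3, 104.3], [-57.5, 104.8], [-50.6, 104.5], [-43.6, 104.2], [-36.4, 104.6], [-29.1, 104.3], [-21.7, 104.1], [-14.2, 104.5], [-6.5, 104.2], [1.4, 103.9], [9.4, 104.4]]
left y [[-70.0, -104.0], [-63.3, -104.0], [-56.5, -103.9], [-49.6, -103.9], [-42.6, -103.9], [-35.4, -103.9], [-28.1, -103.9], [-20.7, -103.9], [-13.1, -103.9], [-5.4, -103.9], [2.4, -103.9], [10.4, -103.8], [18.6, -103.8], [26.9, -103.8], [35.3, -103.8], [44.0, -104.6], [52.8, -104.6]]
150 [230 253] [[-40.9, -10.5], [-41.0, 8.0]]
180 [232 255] [[-17.3, -10.7], [-17.4, 8.2]]
210 [235 256] [[7.5, -10.1], [7.4, 7.7]]
```

```bash
python3 -m inch '[[[0.5,0,-35,0,0,0],[0.5,0,-60,0,0,0],[0.5,0,-68,0,0,0],[0.5,0,-75,0,0,0],[0.5,0,-75,0,0,0]]]'
```

```text
time: 6.3
tcp_pos: [0.5488, 0.2203, 0.0313]
tool_rot: [[0.444, 0.896, 0.0], [0.896, -0.444, 0.0], [0.0, 0.0, -1.0]]
wrist_force: [-0.0, 0.0, -1.2]
grip_width: 0.0281
```

```bash
python3 -m inch '[[[0,0,-1,0,0,0],[0,0,-1,0,0,0],[0,0,-1,0,0,0]]]' 0.4; python3 -m inch '[[[0,0,15,0,0,0],[0,0,25,0,0,0]]]'; python3 -m inch '[[[0,0,0,0,0,0],[0,0,0,0,0,0],[0,0,0,0,0,0],[0,0,0,0,0,0]]]' 1; python3 - <<'E'
from h import *
c=snap('wrist','w5'); s=sense(); print(s['tcp_pos'],s['grip_width'])
im=c['pixels'].astype(int)
m=np.min(im,2)>110
# leg end row & columns
R=np.zeros(m.shape,bool); R[90:330,260:380]=1
for k in comps(m&R)[:3]: v,u=np.nonzero(k); print(k.sum(),u.min(),u.max(),v.min(),v.max())
cv2.imwrite('pics/w5c.png',im[60:360,60:420].astype(np.uint8).repeat(2,0).repeat(2,1))
E
```

```text
time: 6.68
tcp_pos: [0.5489, 0.2203, 0.0305]
tool_rot: [[0.444, 0.896, 0.001], [0.896, -0.444, 0.0], [0.001, 0.001, -1.0]]
wrist_force: [-0.2, 0.0, 0.5]
grip_width: 0.0511
time: 6.92
tcp_pos: [0.5491, 0.2204, 0.0566]
tool_rot: [[0.444, 0.896, 0.001], [0.896, -0.444, 0.0], [0.001, 0.001, -1.0]]
wrist_force: [-0.1, 0.7, 0.2]
grip_width: 0.0512
time: 7.42
tcp_pos: [0.5485, 0.2202, 0.0547]
tool_rot: [[0.444, 0.896, -0.001], [0.896, -0.444, -0.0], [-0.0, -0.0, -1.0]]
wrist_force: [0.1, 0.6, 0.3]
grip_width: 0.0001
[0.54849054 0.22021862 0.05475865] -0.00032454476784887293
2258 294 316 137 242
2254 328 351 137 247
33 309 316 272 278
```

View pics/w5c.png

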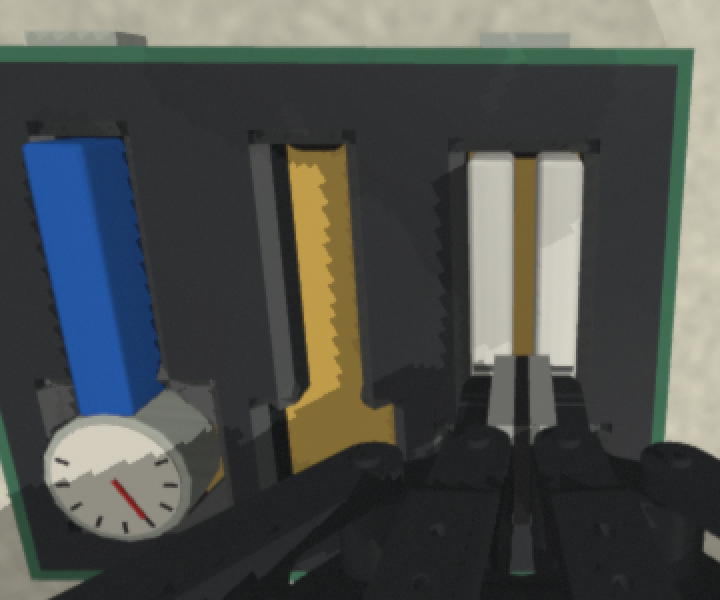

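```bash
python3 -m inch '[[[0,0,-14,0,0,0],[0,0,-18,0,0,0],[0,0,-18,0,0,0]]]'; python3 -m inch '[[[0,0,-2,0,0,0],[0,0,-4,0,0,0],[0,0,-6,0,0,0],[0,0,-8,0,0,0],[0,0,-8,0,0,0]]]'
```

```text
time: 7.85
tcp_pos: [0.5483, 0.2201, 0.0364]
tool_rot: [[0.444, 0.896, -0.001], [0.896, -0.444, -0.0], [-0.001, -0.001, -1.0]]
wrist_force: [0.6, 0.1, -0.5]
grip_width: -0.0003
time: 8.48
tcp_pos: [0.5486, 0.2204, 0.0291]
tool_rot: [[0.444, 0.896, 0.0], [0.896, -0.444, 0.0], [0.0, -0.0, -1.0]]
wrist_force: [-0.9, 1.2, 2.4]
grip_width: -0.0003
```

```bash
python3 -m inch '[[[0,0,-1,0,0,0],[0,0,-2,0,0,0]]]';python3 -m inch '[[[0,0,-1,0,0,0],[0,0,-1,0,0,0]]]'
```

```text
time: 8.72
tcp_pos: [0.5487, 0.2205, 0.0289]
tool_rot: [[0.444, 0.896, 0.001], [0.896, -0.444, 0.001], [0.001, 0.001, -1.0]]
wrist_force: [-8.5, -1.2, 28.7]
grip_width: -0.0001
time: 8.98
tcp_pos: [0.5487, 0.2205, 0.0288]
tool_rot: [[0.444, 0.896, 0.002], [0.896, -0.444, 0.001], [0.002, 0.002, -1.0]]
wrist_force: [-10.3, -2.5, 29.8]
grip_width: -0.0
```

```bash
python3 -m inch '[[[0,0,30,0,0,0],[-20,-40,32,0,0,0],[-45,-90,32,0,0,0],[-53.5,-107.5,32,0,0,0],[-53.5,-107.5,32,0,0,0]]]';python3 -m inch '[[[0,0,-12,0,0,0],[0,0,-20,0,0,0],[0,0,-20,0,0,0]]]'
```

```text
time: 9.6
tcp_pos: [0.495, 0.1119, 0.0582]
tool_rot: [[0.446, 0.895, 0.0], [0.895, -0.446, 0.0], [0.0, 0.0, -1.0]]
wrist_force: [0.4, 1.1, -0.3]
grip_width: 0.0003
time: 9.98
tcp_pos: [0.4948, 0.1133, 0.0368]
tool_rot: [[0.443, 0.896, -0.002], [0.896, -0.443, -0.0], [-0.001, -0.002, -1.0]]
wrist_force: [-0.2, 0.9, 0.5]
grip_width: -0.0002
```

```bash
python3 - <<'E'
from h import *
c=snap('wrist','w6'); print(sense()['tcp_pos'])
E
```

```text
[0.49492011 0.11328687 0.03732587]
```

Now on the thermometer's origin; press to the 29 mm stop.

```bash
python3 -m inch '[[[0,0,-2,0,0,0],[0,0,-4,0,0,0],[0,0,-6,0,0,0],[0,0,-8,0,0,0],[0,0,-8.5,0,0,0]]]';python3 -m inch '[[[0,0,-1,0,0,0],[0,0,-1,0,0,0]]]'
```

```text
time: 10.65
tcp_pos: [0.4953, 0.113, 0.0298]
tool_rot: [[0.444, 0.896, 0.001], [0.896, -0.444, 0.0], [0.001, 0.0, -1.0]]
wrist_force: [-1.3, 1.3, 3.5]
grip_width: -0.0001
time: 10.9
tcp_pos: [0.4952, 0.1129, 0.0291]
tool_rot: [[0.444, 0.896, 0.001], [0.896, -0.444, 0.0], [0.001, 0.0, -1.0]]
wrist_force: [-3.0, 1.1, 8.8]
grip_width: 0.0001
```

```bash
python3 -m inch '[[[0,0,-1,0,0,0],[0,0,-1,0,0,0]]]'; python3 -m inch '[[[0,0,40,0,0,0],[0,0,90,0,0,0],[0,0,140,0,0,0]]]' 0.3
```

```text
time: 11.15
tcp_pos: [0.4953, 0.1129, 0.029]
tool_rot: [[0.444, 0.896, 0.001], [0.896, -0.444, 0.0], [0.001, 0.001, -1.0]]
wrist_force: [-6.6, 1.3, 21.7]
grip_width: 0.0001
time: 11.52
tcp_pos: [0.4948, 0.1126, 0.1688]
tool_rot: [[0.444, 0.896, -0.001], [0.896, -0.444, -0.0], [-0.001, -0.0, -1.0]]
wrist_force: [0.5, 0.1, -0.4]
grip_width: 0.0547
```

```bash
python3 -m inch '[[[20,-40,30,0,0,6],[42,-90,40,0,0,12],[63,-140,40,0,0,18],[84,-190,40,0,0,24],[105,-240,40,0,0,31]]]' 0.3; python3 -m inch '[[[20,-50,0,0,0,0],[30,-110,0,0,0,0],[30,-114,-20,0,0,0],[30,-114,-50,0,0,0],[30,-114,-50,0,0,0]]]'; python3 - <<'E'
from h import *
c=snap('wrist','w7'); s=sense(); print(s['tcp_pos'],np.degrees(np.arctan2(s['tool_rot'][1][0],s['tool_rot'][0][0])))
im=c['pixels'].astype(int);b,g,r=im[...,0],im[...,1],im[...,2]
for k in comps((r>100)&(g<80)&(b<80))[:4]: v,u=np.nonzero(k); print(k.sum(),u.mean().round(),v.mean().round(),*box(c,k,.02))
print(proj(c,[s['tcp_pos']]))
E
```

```text
time: 12.15
tcp_pos: [0.6005, -0.1291, 0.2072]
tool_rot: [[-0.084, 0.996, -0.0], [0.996, 0.084, -0.0], [-0.0, -0.0, -1.0]]
wrist_force: [0.6, -0.6, 0.2]
grip_width: 0.0595
time: 12.78
tcp_pos: [0.6289, -0.2411, 0.1549]
tool_rot: [[-0.08, 0.997, -0.005], [0.997, 0.08, 0.002], [0.003, -0.004, -1.0]]
wrist_force: [0.1, 1.0, -0.5]
grip_width: 0.0602
[ 0.6295979  -0.24113543  0.15678405] 94.61906684381837
1491 318.0 184.0 [ 625.4 -243. ] [78.9 16.9] 7.0
1120 185.0 265.0 [ 720.3 -369. ] [17.  76.5] 73.8
341 604.0 350.0 [785.   79.5] [39.5 15.7] 11.3
[[319.2463801  258.23503801]]
```

View pics/w7.png

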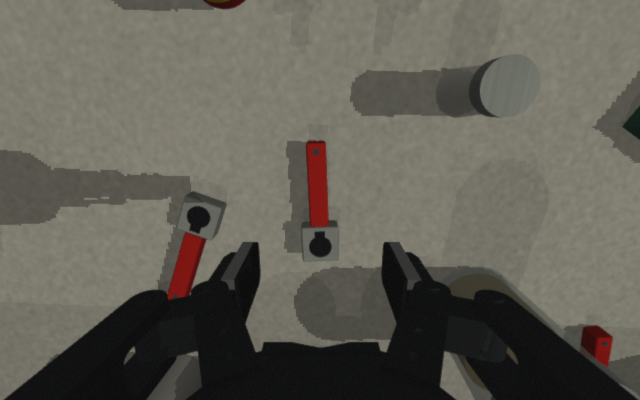

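```bash
python3 - <<'E'
from h import *
c=load('w7'); P=ray(c,[[316,141],[318.5,222],[320.5,261]],.02)[:,:2]*1000; print(P.round(1))
im=c['pixels'].astype(int);b,g,r=im[...,0],im[...,1],im[...,2]
k=comps((r>100)&(g<80)&(b<80))[0]; v,u=np.nonzero(k); Q=(ray(c,np.c_[u,v],.02)[:,:2]*1000).astype(np.float32)
print(cv2.fitLine(Q,cv2.DIST_L2,0,.01,.01).ravel(),Q.mean(0))
vx,vy=cv2.fitLine(Q,cv2.DIST_L2,0,.01,.01).ravel()[:2]; print(np.degrees(np.arctan2(vy,vx)))
R=np.zeros(k.shape,bool);R[215:270,295:345]=1
hd=(np.min(im,2)>100)&R&(abs(r-b)<18)
for q in comps(hd)[:2]: print(q.sum(),*box(c,q,.02))
E
```

```text
[[ 585.  -247.8]
 [ 660.6 -239.6]
 [ 701.2 -234.4]]
[ 9.9294704e-01  1.1855878e-01  6.2467712e+02 -2.4309645e+02] [ 624.6771  -243.09639]
6.808933
731 [ 682.  -237.5] [56.3 48.7] 5.8
```

```bash
python3 -m inch '[[[7,0,-40,0,0,1],[13.5,0,-90,0,0,1.9],[13.5,0,-130,0,0,1.9],[13.5,0,-146,0,0,1.9],[13.5,0,-146,0,0,1.9]]]'; python3 -m inch '[[[0,0,0,0,0,0],[0,0,0,0,0,0],[0,0,0,0,0,0],[0,0,0,0,0,0],[0,0,0,0,0,0]]]' 1
```

```text
time: 13.45
tcp_pos: [0.6439, -0.2412, 0.012]
tool_rot: [[-0.114, 0.993, -0.0], [0.993, 0.114, -0.0], [0.0, -0.0, -1.0]]
wrist_force: [-0.0, 0.4, 0.8]
grip_width: 0.0597
time: 14.08
tcp_pos: [0.6444, -0.2417, 0.0134]
tool_rot: [[-0.114, 0.994, 0.003], [0.994, 0.114, -0.001], [-0.002, 0.002, -1.0]]
wrist_force: [-1.3, -0.2, 6.8]
grip_width: 0.0157
```

```bash
python3 -m inch '[[[0,0,40,0,0,0],[0,0,90,0,0,0],[0,0,130,0,0,0],[-15,50,150,0,0,-5],[-30,100,150,0,0,-10]]]'; python3 -m inch '[[[-15,55,0,0,0,-6],[-30,110,0,0,0,-12],[-45,165,0,0,0,-18],[-62,220,0,0,0,-22.9],[-77,275,0,0,0,-22.9]]]';  python3 -m inch '[[[-10,30,-40,0,0,0],[-14.5,33,-60,0,0,0],[-14.5,33,-60,0,0,0],[-14.5,33,-60,0,0,0]]]'; python3 - <<'E'
from h import *
c=snap('wrist','w8'); s=sense(); print(s['tcp_pos'],s['grip_width'],np.degrees(np.arctan2(s['tool_rot'][1][0],s['tool_rot'][0][0])))
cv2.imwrite('pics/w8c.png',c['pixels'])
E
```

```text
time: 14.7
tcp_pos: [0.614, -0.1409, 0.1641]
tool_rot: [[0.065, 0.998, 0.004], [0.998, -0.065, -0.001], [-0.001, 0.004, -1.0]]
wrist_force: [0.2, 0.8, -0.8]
grip_width: 0.0157
time: 15.32
tcp_pos: [0.5359, 0.1354, 0.1624]
tool_rot: [[0.445, 0.895, 0.001], [0.895, -0.445, 0.0], [0.001, 0.001, -1.0]]
wrist_force: [0.3, -0.4, 0.2]
grip_width: 0.0158
time: 15.82
tcp_pos: [0.523, 0.1665, 0.1028]
tool_rot: [[0.445, 0.896, 0.002], [0.896, -0.445, 0.0], [0.001, 0.001, -1.0]]
wrist_force: [-0.4, 0.1, -0.3]
grip_width: 0.016
[0.52317277 0.16637998 0.10289747] 0.01588604376774801 63.58169843552044
```

View pics/w8c.png

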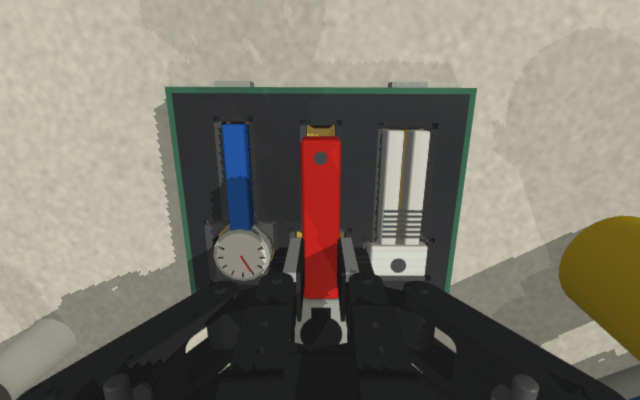

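```bash
python3 - <<'E'
from h import *
c=load('w8'); s=sense()
def toc(p): 
    a=np.radians(-26.4);R=np.array([[np.cos(a),-np.sin(a)],[np.sin(a),np.cos(a)]]);return ((np.array(p)[...,:2]*1000-[521.8,166.7])@R).round(1)
im=c['pixels'].astype(int);b,g,r=im[...,0],im[...,1],im[...,2]
red=(r>90)&(g<70)&(b<70)
print('tcp',toc(s['tcp_pos']))
for v in (150,180,210,225):
    u=np.nonzero(red[v,280:360])[0]+280; e=ray(c,[[u[0]-.5,v],[u[-1]+.5,v]],.1095); print(v,u[[0,-1]],toc(e).tolist(),toc(e).mean(0))
v=np.nonzero(red[100:200,320])[0]+100; print('tail',v[0],toc(ray(c,[320,v[0]-.5],.1095)))
v=np.nonzero(red[100:330,312])[0]+100; print('headstart',v[-1],toc(ray(c,[312,v[-1]+.5],.1095)))
print(case_est(c,(150,75,490,300))[0])
# homed tools
m=np.min(im,2)>110; R=np.zeros(m.shape,bool);R[110:290,370:440]=1
for k in comps(m&R)[:2]: print('nut',k.sum(),*box(c,k,.029),toc(np.array(box(c,k,.029)[0])/1000))
E
```

```text
tcp [1.4 0.3]
150 [301 340] [[-52.7, -8.3], [-52.7, 9.1]] [-52.7   0.4]
180 [301 340] [[-39.3, -8.5], [-39.3, 9.4]] [-39.3    0.45]
210 [302 339] [[-25.2, -8.3], [-25.2, 9.2]] [-25.2    0.45]
225 [302 339] [[-17.8, -8.4], [-17.8, 9.3]] [-17.8    0.45]
tail 136 [[-58.9   0.2]]
headstart 298 [[21.6 -3.8]]
('green', 4414, array([517.1, 169.3]), array([208.7, 156.7]), 63.6)
nut 1814 [581.5 204. ] [43.1 36.1] 63.3 [36.9 60. ]
nut 1271 [520.  225.1] [11.3 56.7] 63.3 [-27.6  51.5]
```

```bash
python3 -m inch '[[[0.4,-0.6,-30,0,0,0],[0.4,-0.6,-50,0,0,0],[0.4,-0.6,-60,0,0,0],[0.4,-0.6,-70,0,0,0],[0.4,-0.6,-71,0,0,0]]]'; python3 -m inch '[[[0,0,0,0,0,0]]]'
```

```text
time: 16.5
tcp_pos: [0.5229, 0.1661, 0.0308]
tool_rot: [[0.444, 0.896, 0.001], [0.896, -0.444, 0.0], [0.0, 0.001, -1.0]]
wrist_force: [-1.3, 0.3, 0.9]
grip_width: 0.016
time: 16.62
tcp_pos: [0.5229, 0.1661, 0.031]
tool_rot: [[0.444, 0.896, 0.001], [0.896, -0.444, 0.0], [0.0, 0.001, -1.0]]
wrist_force: [-1.0, 1.0, -0.3]
grip_width: 0.0161
```

```bash
python3 -m inch '[[[0,0,0,0,0,0],[0,0,0,0,0,0],[0,0,0,0,0,0]]]' 0.5; python3 -m inch '[[[-1,0.5,15,0,0,0],[-1,0.5,26,0,0,0]]]'; python3 -m inch '[[[0,0,0,0,0,0],[0,0,0,0,0,0],[0,0,0,0,0,0],[0,0,0,0,0,0]]]' 1; python3 -m inch '[[[0,0,-12,0,0,0],[0,0,-18,0,0,0],[0,0,-18,0,0,0]]]'
```

```text
time: 17.0
tcp_pos: [0.5227, 0.1661, 0.0307]
tool_rot: [[0.444, 0.896, 0.0], [0.896, -0.444, -0.0], [0.0, 0.0, -1.0]]
wrist_force: [-1.1, 0.3, 0.5]
grip_width: 0.0425
time: 17.25
tcp_pos: [0.5218, 0.1668, 0.0579]
tool_rot: [[0.444, 0.896, 0.001], [0.896, -0.444, 0.0], [0.0, 0.001, -1.0]]
wrist_force: [1.7, 0.3, 0.3]
grip_width: 0.0424
time: 17.75
tcp_pos: [0.5213, 0.1666, 0.0562]
tool_rot: [[0.444, 0.896, -0.001], [0.896, -0.444, -0.0], [-0.0, -0.0, -1.0]]
wrist_force: [0.1, -0.1, -0.2]
grip_width: -0.0002
time: 18.12
tcp_pos: [0.521, 0.1666, 0.0377]
tool_rot: [[0.444, 0.896, -0.002], [0.896, -0.444, -0.0], [-0.001, -0.001, -1.0]]
wrist_force: [-0.9, 0.1, 0.5]
grip_width: 0.0002
```

```bash
python3 -m inch '[[[0.5,0,-2,0,0,0],[0.5,0,-4,0,0,0],[0.5,0,-6,0,0,0],[0.5,0,-8,0,0,0],[0.5,0,-9,0,0,0]]]';python3 -m inch '[[[0,0,-1,0,0,0],[0,0,-1,0,0,0]]]'
```

```text
time: 18.75
tcp_pos: [0.5225, 0.1669, 0.0304]
tool_rot: [[0.444, 0.896, 0.002], [0.896, -0.444, 0.0], [0.001, 0.002, -1.0]]
wrist_force: [-0.2, 0.4, 3.0]
grip_width: 0.0001
time: 19.0
tcp_pos: [0.5226, 0.1668, 0.0291]
tool_rot: [[0.444, 0.896, 0.001], [0.896, -0.444, 0.0], [0.001, 0.001, -1.0]]
wrist_force: [-1.9, 0.9, 7.7]
grip_width: 0.0002
```

```bash
python3 -m inch '[[[0,0,-1,0,0,0],[0,0,-1,0,0,0]]]'; python3 -m inch '[[[0,0,40,0,0,0],[0,0,90,0,0,0],[-20,10,140,0,0,0],[-40,20,180,0,0,0],[-40,20,180,0,0,0]]]'; python3 - <<'E'
from h import *
c=snap('wrist','w9'); s=sense(); print(s['tcp_pos'])
P=proj(c,[[.5218,.1667,.026]])[0].astype(int); print(P)
u0,v0=max(P[0]-140,0),max(P[1]-110,0)
a=c['pixels'][v0:v0+180,u0:u0+280]
t=snap('top','top9')['pixels'][120:280,120:420]
cv2.imwrite('pics/fin.png',np.vstack([cv2.resize(a,(560,360),interpolation=cv2.INTER_CUBIC),cv2.resize(t,(560,240))]))
print(u0,v0)
E
```

```text
time: 19.25
tcp_pos: [0.5226, 0.1668, 0.029]
tool_rot: [[0.444, 0.896, 0.002], [0.896, -0.444, 0.0], [0.001, 0.002, -1.0]]
wrist_force: [-5.4, -0.7, 18.6]
grip_width: 0.0001
time: 19.88
tcp_pos: [0.4824, 0.1874, 0.2105]
tool_rot: [[0.443, 0.896, 0.005], [0.896, -0.443, 0.001], [0.003, 0.004, -1.0]]
wrist_force: [0.8, -0.5, -1.2]
grip_width: -0.0002
[0.48225851 0.18696269 0.2085457 ]
[318 215]
178 105
```

View pics/fin.png

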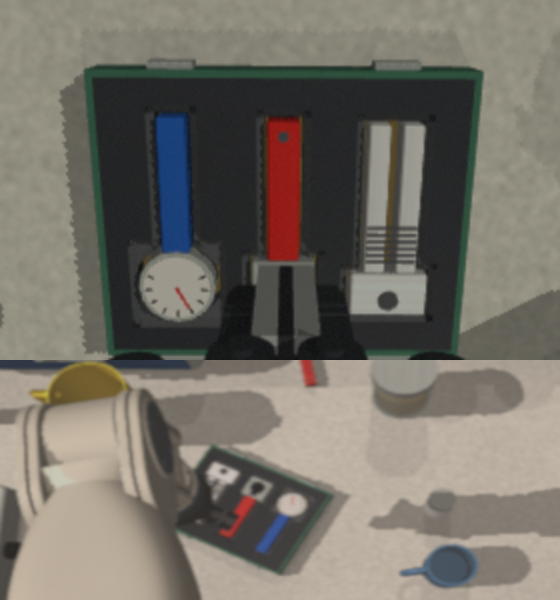

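```bash
python3 -c "
from h import *
print(job_done())"
```

```text
the job is handed in; nothing more can be done
None
```

All three tools are pressed fully home in their own cutouts, and I handed the job in at about 20 s on the robot's clock, under the 64 s limit.

- **Order:** I packed the nutcracker first because it lay across the opener's cutout, then the thermometer, then the opener. The opener used was the look-alike nearest the base, at 0.67 m; the other two were at about 0.81 m.
- **Depth:** Each press at mid-length came to a hard stop with the fingertips at z = 28.8 to 29.0 mm. Fully home should read 29 mm (3 mm above the deck). The force at the stop was about 30 N for the nutcracker, 22 N for the thermometer and 19 N for the opener. That is above the 5 to 15 N needed, and it was applied by the shut fingertips.
- **Final pictures:** The wrist view shows all three tools lying flat, heads to +x, though the fingers hide part of the opener's head there. The top view shows that head in place. I judged level from those views and the hard stops, without measuring each end's height separately.
- **Bystanders:** The jug, jar, mug and shaker looked to be standing where they were. I did not re-check the tin, bowl and spoon in the last picture, but no move went near them.

No check failed or disagreed. The arm was left about 0.2 m up, touching nothing.

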